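# Weigh two ballast slugs and seat the heavier

### The job

The two steel slugs look alike, but only the heavier will do as ballast: stand them gently in the two pans of the pivot balance, one on each arm, let go and see which side drops. Put the slug that drops upright into the well of the blue ballast holder and press it down, through the stiffly sliding floor, until it gives no further, firmly with about 16 N but never more than 25 N, and let go. Leave the lighter slug standing in its pan, tip neither slug over and do not push the other things about.

Things in the scene. Friction and masses are not known exactly. Their poses are not given: they have to be found in the camera images.
- slug_a: one of two closed steel slugs that look just alike: upright cylinder 32 mm in diameter, 70 mm tall, two dark rings; origin at the centre of its underside, z up its axis. One slug weighs 130 to 180 g, the other 55 to 80 g; which is which changes from time to time and cannot be seen. At the start both stand on the table
- slug_b: one of two closed steel slugs that look just alike: upright cylinder 32 mm in diameter, 70 mm tall, two dark rings; origin at the centre of its underside, z up its axis. One slug weighs 130 to 180 g, the other 55 to 80 g; which is which changes from time to time and cannot be seen. At the start both stand on the table
- balance: the grey-footed pivot balance, screwed down: foot 100 x 130 x 10 mm, origin under its centre on the table, its arms lie along its own y axis (left arm to +y). The pivot is 62 mm above the table on aluminium cheeks whose tops are at 74 mm. Position and yaw vary
- beam (a joint): tilt of the balance beam in rad, 0 level, stops at +0.11 (right arm, own -y, is down) and -0.11 (left arm, own +y, is down); turns freely, well damped, and at the start stands at any tilt. Loaded, it takes up to 2 s to drop and settle
- pan_left (a point): centre of the floor of the round aluminium pan on the left (+y) arm, 100 mm from the pivot: floor 42 mm across inside, with a rim 4 mm high; pan 48 mm across outside; tilts with the beam, about 62 mm above the table when level and 11 mm more or less at the stops
- pan_right (a point): the same on the right (-y) arm
- holder: the ballast holder, a blue block 66 x 66 x 42 mm screwed down, small ears to its own +y and -y; origin under its centre on the table. A round well 36 mm across with a 2 mm chamfer goes down its middle. A slug that is home in it stands 36 to 52 mm out of the block, its underside 8 to 24 mm above the table. The holder bears 26 N
- well_mouth (a point): centre of the well's mouth, on the holder's top face, 42 mm above the table. In the well slides a rubber floor plug, its top untouched 13 to 32 mm above the table. It gives way stiffly at about 7 to 9 N for 5 to 8 mm, stops on firm packing (12 N/mm), and stays where it is pushed. The packing's height changes unseen: it must be felt
- block: bystander: light wooden packing block 48 x 65 x 42 mm, origin under its centre
- sander: bystander: black sanding block 60 x 78 x 23 mm, origin under its centre
- driver: bystander: screwdriver with blue handle, 174 mm long, origin under its centre
- primer: bystander: small white primer bottle on its side, 63 x 94 x 44 mm, origin under its centre

How it is judged (in metres and radians):
On the way, in this order (a step that is already met when the one before it is completed fails the run):
1. both slugs stand free, one in each pan, and the balance has dropped to one side and come to rest ((((horizontal distance between slug_a and pan_left below 0.012 m and contact force between slug_a and balance above 0.3 N and angle between slug_a's own z axis and vertical below 0.25 rad and contact force between slug_a and the fingers below 0.05 N) and (horizontal distance between slug_b and pan_right below 0.012 m and contact force between slug_b and balance above 0.3 N and angle between slug_b's own z axis and vertical below 0.25 rad and contact force between slug_b and the fingers below 0.05 N)) or ((horizontal distance between slug_b and pan_left below 0.012 m and contact force between slug_b and balance above 0.3 N and angle between slug_b's own z axis and vertical below 0.25 rad and contact force between slug_b and the fingers below 0.05 N) and (horizontal distance between slug_a and pan_right below 0.012 m and contact force between slug_a and balance above 0.3 N and angle between slug_a's own z axis and vertical below 0.25 rad and contact force between slug_a and the fingers below 0.05 N))) and (value of joint beam above 0.08 rad or value of joint beam below -0.08 rad) and velocity of joint beam between -0.03 and 0.03 rad/s), for 0.2 s.
2. a slug is pressed home in the well of the ballast holder with more than 12 N ((((horizontal distance between slug_a and holder below 0.005 m and z of slug_a in the frame of holder below 0.026 m and angle between slug_a's own z axis and vertical below 0.12 rad) and contact force between slug_a and holder above 12 N) or ((horizontal distance between slug_b and holder below 0.005 m and z of slug_b in the frame of holder below 0.026 m and angle between slug_b's own z axis and vertical below 0.12 rad) and contact force between slug_b and holder above 12 N))), for 0.15 s.
At the end, for the whole second after the job is handed in: the heavier slug stands at rest in the well (within 5 mm of its axis, underside under 26 mm above the table, tilt under 0.12 rad); the lighter one (under 1.05 N on the balance) stands free at rest in a pan, within 12 mm of its centre, tilt under 0.25 rad ((((horizontal distance between slug_a and holder below 0.005 m and z of slug_a in the frame of holder below 0.026 m and angle between slug_a's own z axis and vertical below 0.12 rad) and linear speed of each of slug_a, slug_b below 0.02 m/s and ((horizontal distance between slug_b and pan_left below 0.012 m and contact force between slug_b and balance above 0.3 N and angle between slug_b's own z axis and vertical below 0.25 rad and contact force between slug_b and the fingers below 0.05 N) or (horizontal distance between slug_b and pan_right below 0.012 m and contact force between slug_b and balance above 0.3 N and angle between slug_b's own z axis and vertical below 0.25 rad and contact force between slug_b and the fingers below 0.05 N)) and contact force between slug_b and balance below 1.05 N) or ((horizontal distance between slug_b and holder below 0.005 m and z of slug_b in the frame of holder below 0.026 m and angle between slug_b's own z axis and vertical below 0.12 rad) and linear speed of each of slug_b, slug_a below 0.02 m/s and ((horizontal distance between slug_a and pan_left below 0.012 m and contact force between slug_a and balance above 0.3 N and angle between slug_a's own z axis and vertical below 0.25 rad and contact force between slug_a and the fingers below 0.05 N) or (horizontal distance between slug_a and pan_right below 0.012 m and contact force between slug_a and balance above 0.3 N and angle between slug_a's own z axis and vertical below 0.25 rad and contact force between slug_a and the fingers below 0.05 N)) and contact force between slug_a and balance below 1.05 N))); the robot touches nothing.
It fails at once if a slug is pressed on the ballast holder with more than 26 N (contact force between any of slug_a, slug_b and holder above 26 N).
It fails at once if a slug is pressed on the balance with more than 35 N (contact force between any of slug_a, slug_b and balance above 35 N).
It fails at once if a slug is tipped over (angle between any of slug_a, slug_b's own z axis and vertical above 0.6 rad).
It fails at once if a bystander (wooden block, sanding block, screwdriver, primer bottle) is pushed more than 30 mm (distance of any of block, sander, driver, primer from where it was at the start of the episode above 0.03 m).
It also fails if it takes over 72 s, if anything falls off the work surface, if the arm or the gripper's body presses on something with over 40 N, if the wrist force passes 120 N, or if a joint passes its speed limit or range.

### The arm

A 6-joint arm with a two-finger parallel gripper is mounted at the origin on a cart in front of the work surface, level with it; the furniture and walls round the work are solid. World frame = base frame: x ahead of the robot, y to its left, z up, the work surface at z = 0. Lengths are in mm, angles in rad, forces in N, time in s.
With the tool pointing down it reaches from about 350 to 875 mm from the base axis. Payload 4.2 kg.
Tool frame: the origin (TCP) lies between the finger pads; the fingertips stand 25 mm ahead of it and the grasp point (between the pads) lies 6 mm ahead of it; z points along the fingers, y is the line along which they close (so a half turn about z gives the same grasp; the last joint's range is limited). The gripper opens to 85 mm and grips with 20 to 120 N. Pads are 22 mm wide; open, the fingers measure 114 mm over their backs; the gripper's body (76 mm by 85 mm) begins 54 mm behind the grasp point. The pads swing forward as they close: fully open they stand 13 mm farther back than shut.
Start: joints at [-0.938, 0.385, 0.008, 0, -1.194, -0.259], TCP at [228.236, -581.814, 256.312] pointing down, gripper open.
Joint ranges: [-3.14, 3.14], [-1.21, 2.06], [-1.07, 1.41], [-3.16, 2.05], [-2.99, -0.16], [-3.1, 3.1]. Speed limits (rad/s): [2.79, 2.79, 3.14, 3.14, 3.14, 3.14].

### API

Orientations are given as a unit quaternion [x, y, z, w].
In Python, from bench import read_state, imaging, workorder, nets gives the robot as it stands.
- The arm moves only by the tool apply_moves, never from a script. Its argument "rows" is a list of rows, each an object with "hand": the opening, from -1 (shut) to 1 (fully open); "delta_pos": the shift along the tool's x, y, z in mm, a list of three; "yaw": the turn about the tool's z in rad. A call has 1 to 12 rows; each row is the pose to reach, as a shift and turn from the pose commanded when the call began, along the tool's axes at that moment; what a row does not reach only later rows make up. A row lasts 1/12 s, in which the tool goes at most 41.7 mm and 7.16 degrees, less where a joint would pass 70% of its speed; a pose out of reach is approached as far as the arm can. A call with a gripper value outside its range is refused whole. The fingers move at their own pace and stop on an object; the grip force is fixed at half the most. Time passes only in rows, so rows that repeat a pose let the fingers close. It gives the time, the measured TCP pose, the force, the opening and the grip force at its end, in the units of the state.
- read_state(): the state, without advancing time (a new reading comes with each control period).
- imaging.get_image(name): name is "scene" or "side" or "wrist"; returns a dict with "pixels" (384x512x3 uint8, red, green, blue), "fx", "fy", "cx", "cy" (pixels), "dist" ([k1, k2, p1, p2, k3] as OpenCV has them; the pictures are not rectified), "xyz" and "rotation" of the camera in the world. Camera axes: x right, y down, z forward; pixel columns grow to the right and rows downward; lengths in mm; the calibration is good to about 2 mm. A picture is of the moment at which its call begins. There is no depth.
- workorder.job_done(): hands the job in; it is judged then, once.
Trained networks look in the newest picture that a camera, given by its name, has taken for a name from the list of things; names that differ only in an ending like _2 or _b are one class to them, and where a whole thing is asked for, a point or a joint stands for the part that bears it (a point fixed in the world has none). Each returns a list of dicts, best first, with "score" (0 to 1); they miss things now and then, are a little off and sometimes report something else, mostly with a low value. They report only what shows in the picture. A call takes as long as a camera call.
- nets.find_in(camera, query): "location" ([row, column] in pixels, amid what is visible of it).
- nets.pinpoint(camera, query): "location" ([row, column] in pixels: a listed point, or the origin of a listed thing).
The state is a dict: "clock": time; "joints": joint angles; "joint_vel": joint speeds; "joint_efforts": joint torques, N m; "position": TCP position; "ee_rot": TCP orientation; "contact_force": force on the tool from outside, world axes, zero at the start; "wrist_torque": the same for the moment, N m; "gripper_width": finger opening in mm; "grasp_force": force on a finger pad.
Only numpy, scipy, OpenCV 4.12 (cv2) and the standard library are available. Lean on these libraries where they do the work, as an engineer would, in place of code of your own. Each camera call takes 0.05 s, during which the arm holds its last target. There are 200 camera calls.

## Working session

There is one attempt and no reset: what is moved stays moved. The work goes in short steps, Python scripts to look and compute and a tool call to move; the robot and the scene stay as the last step left them, time stands still between calls to the robot, and variables do not carry over. Pictures are saved under pics/ and viewed, at most 10 in all, crops included, and the job is handed in when it is done.

Besides the shell and the picture viewer there is one more tool, called after "Call:" as name([rows], argument=value, ...), one row to a line, values as JSON. apply_moves: Moves the arm, as the interface text tells. Its arguments: {"type":"object","properties":{"rows":{"type":"array"}},"required":["rows"]}

```bash
mkdir -p pics; cat > h.py <<'E'
import numpy as np, cv2, json
from bench import read_state, imaging, workorder, nets
def cal(im):
    K=np.array([[im['fx'],0,im['cx']],[0,im['fy'],im['cy']],[0,0,1.]])
    return K,np.array(im['dist'],float),np.array(im['xyz'],float),rot(im['rotation'])
def rot(r):
    r=np.array(r,float)
    if r.size==9: return r.reshape(3,3)
    from scipy.spatial.transform import Rotation
    return Rotation.from_quat(r).as_matrix()
def ray(im,rc):
    K,d,o,R=cal(im)
    p=cv2.undistortPoints(np.array([[[rc[1],rc[0]]]],float),K,d)[0,0]
    return o,R@np.array([p[0],p[1],1.])
def atz(im,rc,z):
    o,v=ray(im,rc); return o+v*(z-o[2])/v[2]
def tri(obs):
    A=np.zeros((3,3));b=np.zeros(3)
    for im,rc in obs:
        o,v=ray(im,rc);v=v/np.linalg.norm(v);P=np.eye(3)-np.outer(v,v);A+=P;b+=P@o
    return np.linalg.solve(A,b)
def proj(im,X):
    K,d,o,R=cal(im)
    p,_=cv2.projectPoints(((np.atleast_2d(X)-o)@R),np.zeros(3),np.zeros(3),K,d); return p[:,0,::-1]
def save(im,n): cv2.imwrite('pics/'+n,cv2.cvtColor(im['pixels'],cv2.COLOR_RGB2BGR))
E
python3 - <<'E'
from h import *
s=read_state();print(s['clock'],s['position'],s['ee_rot'],s['joints'])
I={}
for c in('scene','side'):
    I[c]=imaging.get_image(c);save(I[c],c+'1.png');print(c,I[c]['xyz'],np.round(rot(I[c]['rotation']),2).tolist())
a=np.vstack([cv2.imread('pics/scene1.png'),cv2.imread('pics/side1.png')])
Z=dict(slug_a=0,balance=0,pan_left=62,pan_right=62,holder=0,well_mouth=42,block=0,sander=0,driver=0,primer=0)
for q,z in Z.items():
    for c in I:
        print(q,c,[(round(r['score'],2),np.round(r['location']).tolist(),np.round(atz(I[c],r['location'],z)[:2]).tolist()) for r in nets.pinpoint(c,q)[:3]])
E
```

```text
0.0 [ 228.02843026 -581.34623667  255.2356128 ] [-1.85704264e-01  9.82605077e-01  1.05855796e-03 -2.60180910e-04] [-9.38419498e-01  3.85542036e-01  6.63079493e-03 -4.76311103e-04
 -1.19401979e+00 -2.58623794e-01]
scene [-81.96270766 513.0181928  879.92024904] [[-0.58, -0.55, 0.6], [-0.82, 0.4, -0.42], [-0.01, -0.73, -0.68]]
side [  568.16525114 -1029.26703072   457.10220313] [[1.0, -0.01, 0.07], [-0.06, -0.35, 0.94], [0.02, -0.94, -0.35]]
slug_a scene [(0.49, [187.0, 283.0], [650.0, -126.0]), (0.47, [216.0, 326.0], [460.0, -153.0])]
slug_a side [(0.71, [255.0, 182.0], [459.0, -151.0]), (0.62, [244.0, 269.0], [654.0, -107.0])]
balance scene [(0.59, [245.0, 240.0], [525.0, 140.0])]
balance side [(0.79, [202.0, 215.0], [519.0, 177.0]), (0.22, [178.0, 207.0], [485.0, 401.0])]
pan_left scene [(0.63, [258.0, 215.0], [484.0, 248.0])]
pan_left side [(0.65, [175.0, 208.0], [497.0, 238.0]), (0.58, [192.0, 229.0], [561.0, 90.0])]
pan_right scene [(0.98, [211.0, 255.0], [563.0, 55.0])]
pan_right side [(0.74, [192.0, 226.0], [552.0, 89.0])]
holder scene [(0.58, [189.0, 352.0], [501.0, -315.0])]
holder side [(0.77, [296.0, 197.0], [503.0, -314.0])]
well_mouth scene [(0.75, [179.0, 352.0], [507.0, -314.0])]
well_mouth side [(0.67, [276.0, 199.0], [508.0, -316.0])]
block scene [(0.58, [199.0, 209.0], [751.0, 115.0])]
block side [(0.85, [211.0, 298.0], [751.0, 101.0])]
sander scene [(0.66, [164.0, 296.0], [726.0, -249.0])]
sander side [(0.7, [275.0, 310.0], [727.0, -248.0])]
driver scene [(0.72, [178.0, 249.0], [759.0, -56.0])]
driver side [(0.84, [235.0, 315.0], [771.0, -59.0])]
primer scene []
primer side [(0.46, [183.0, 270.0], [695.0, 353.0])]
```

View pics/scene1.png

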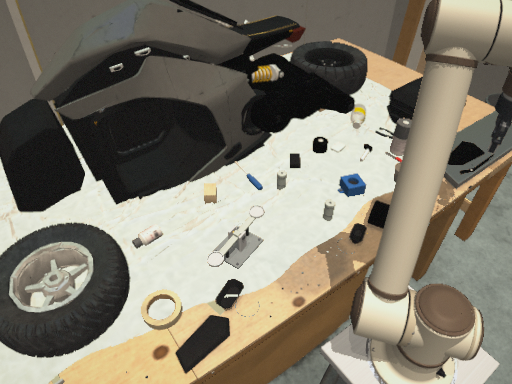

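View pics/side1.png

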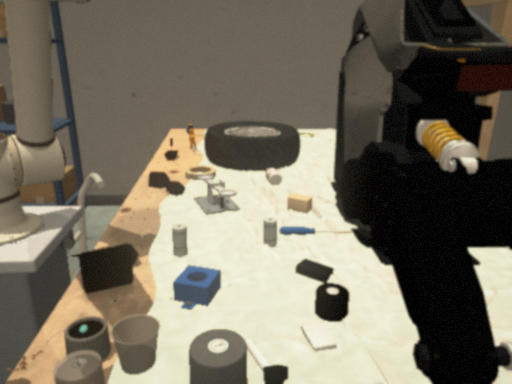

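```bash
cat >> h.py <<'E'
import sys,os
from scipy.spatial.transform import Rotation as Rt
def cmd():
    return np.array(json.load(open('cmd.json')),float) if os.path.exists('cmd.json') else np.array([228.236,-581.814,256.312,np.arctan2(2*-.185704*.982605,1-2*.982605**2)])
def plan(x,y,z,yaw=None):
    """world target -> delta in tool axes; yaw= world angle of tool x"""
    c=cmd();a=c[3]
    if yaw is None: yaw=a
    d=np.array([x,y,z])-c[:3]
    ex=np.array([np.cos(a),np.sin(a)]);ey=np.array([np.sin(a),-np.cos(a)])
    D=np.round([d[:2]@ex,d[:2]@ey,-d[2]],1); dy=round(-((yaw-a+np.pi)%(2*np.pi)-np.pi),3)
    new=np.r_[c[:2]+D[0]*ex+D[1]*ey,c[2]-D[2],a-dy]
    json.dump(new.tolist(),open('cmd.json','w'))
    print('delta_pos',D.tolist(),'yaw',dy,'cmd',np.round(new,2).tolist(),'dist',round(np.linalg.norm(D)))
E
python3 -c "
from h import *
plan(500,-190,300)"
```

```text
delta_pos [-396.0, 265.6, -43.7] yaw -0.0 cmd [499.99, -190.01, 300.01, -2.77] dist 479
```

Call:
apply_moves([
  {"hand":1,"delta_pos":[-396.0,265.6,-43.7],"yaw":0},
  {"hand":1,"delta_pos":[-396.0,265.6,-43.7],"yaw":0},
  {"hand":1,"delta_pos":[-396.0,265.6,-43.7],"yaw":0},
  {"hand":1,"delta_pos":[-396.0,265.6,-43.7],"yaw":0},
  {"hand":1,"delta_pos":[-396.0,265.6,-43.7],"yaw":0},
  {"hand":1,"delta_pos":[-396.0,265.6,-43.7],"yaw":0},
  {"hand":1,"delta_pos":[-396.0,265.6,-43.7],"yaw":0},
  {"hand":1,"delta_pos":[-396.0,265.6,-43.7],"yaw":0},
  {"hand":1,"delta_pos":[-396.0,265.6,-43.7],"yaw":0},
  {"hand":1,"delta_pos":[-396.0,265.6,-43.7],"yaw":0},
  {"hand":1,"delta_pos":[-396.0,265.6,-43.7],"yaw":0},
  {"hand":1,"delta_pos":[-396.0,265.6,-43.7],"yaw":0},
])

```text
clock: 2.1
position: [502.1, -186.7, 300.8]
ee_rot: [-0.187, 0.982, -0.0, 0.001]
contact_force: [-0.1, -0.6, 0.1]
gripper_width: 85.0
grasp_force: 0.0
```

```bash
cat > look.py <<'E'
from h import *
n=sys.argv[1]; Z=dict(a.split('=') for a in sys.argv[2:])
s=read_state();print(s['clock'],np.round(s['position'],1),np.round(s['contact_force'],1),s['gripper_width'])
im=imaging.get_image('wrist');save(im,n);print(np.round(im['xyz']),np.round(rot(im['rotation']),2).tolist())
for q,z in Z.items():
    print(q,[(round(r['score'],2),np.round(r['location'],1).tolist(),np.round(atz(im,r['location'],float(z))[:2],1).tolist()) for r in nets.pinpoint('wrist',q)[:3]])
E
python3 look.py w1.png slug_a=0 well_mouth=42 holder=0 pan_left=62 pan_right=62
```

```text
2.1 [ 502.1 -186.7  300.8] [-0.1 -0.6  0.1] 85.04107534661505
[ 425. -218.  419.] [[-0.37, 0.88, 0.3], [0.93, 0.35, 0.12], [-0.0, 0.32, -0.95]]
slug_a [(0.8, [121.6, 295.5], [453.6, -152.1]), (0.56, [258.9, 260.6], [654.7, -119.4])]
well_mouth [(0.59, [244.6, 465.5], [513.5, 115.2]), (0.57, [114.2, 151.0], [503.3, -315.4])]
holder [(0.7, [111.6, 162.3], [503.7, -313.7])]
pan_left []
pan_right [(0.9, [267.1, 422.9], [556.4, 63.7])]
```

View pics/w1.png

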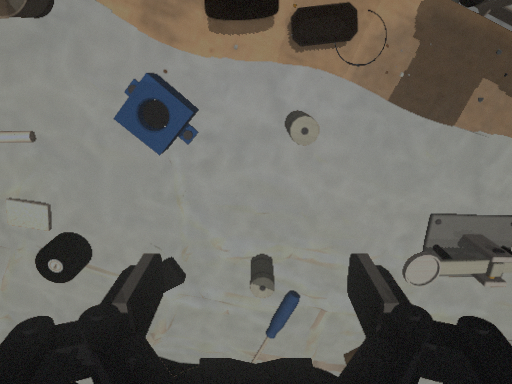

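```bash
python3 - <<'E'
from h import *
im=imaging.get_image('wrist')
for rc,z in [((130,305),70),((289,262),70),((113.5,153),42),((269,421),62),((269,421),73)]: print(rc,z,np.round(atz(im,rc,z),1))
g=cv2.cvtColor(im['pixels'],cv2.COLOR_RGB2GRAY)
for (r,c) in [(130,303),(275,262)]:
    q=cv2.resize(g[r-30:r+30,c-30:c+30],None,fx=6,fy=6,interpolation=cv2.INTER_CUBIC)
    cs=cv2.HoughCircles(cv2.GaussianBlur(q,(9,9),2),cv2.HOUGH_GRADIENT,1,40,param1=80,param2=20,minRadius=50,maxRadius=120)
    if cs is not None:
        for k in cs[0][:3]:
            rc=(r-30+k[1]/6,c-30+k[0]/6);print(np.round(rc,1),k[2]/6,np.round(atz(im,rc,70),1))
E
```

```text
(130, 305) 70 [ 450.  -153.7   70. ]
(289, 262) 70 [ 652.4 -122.7   70. ]
(113.5, 153) 42 [ 497.7 -316.9   42. ]
(269, 421) 62 [557.1  58.2  62. ]
(269, 421) 73 [553.   49.5  73. ]
```

```bash
python3 -c "
from h import *
plan(454,-152,130)
c=cmd();plan(454,-152,61)
print(read_state()['position'])"
```

```text
delta_pos [28.9, 52.2, 170.0] yaw -0.0 cmd [454.04, -151.96, 130.01, -2.77] dist 180
delta_pos [0.0, -0.0, 69.0] yaw -0.0 cmd [454.04, -151.96, 61.01, -2.77] dist 69
[ 499.25615505 -190.7454359   299.9522931 ]
```

Call:
apply_moves([
  {"hand":1,"delta_pos":[28.9,52.2,170],"yaw":0},
  {"hand":1,"delta_pos":[28.9,52.2,170],"yaw":0},
  {"hand":1,"delta_pos":[28.9,52.2,170],"yaw":0},
  {"hand":1,"delta_pos":[28.9,52.2,170],"yaw":0},
  {"hand":1,"delta_pos":[28.9,52.2,170],"yaw":0},
  {"hand":1,"delta_pos":[28.9,52.2,170],"yaw":0},
  {"hand":1,"delta_pos":[28.9,52.2,170],"yaw":0},
])

```text
clock: 3.03
position: [454.0, -152.8, 130.2]
ee_rot: [-0.186, 0.983, -0.0, -0.0]
contact_force: [0.9, -0.6, -0.0]
gripper_width: 85.7
grasp_force: 0.0
```

```bash
python3 look.py w2.png slug_a=0 holder=0 well_mouth=42
```

```text
3.0333 [ 454.  -152.8  130.2] [ 0.9 -0.6 -0. ] 85.6725270349792
[ 377. -184.  249.] [[-0.36, 0.88, 0.3], [0.93, 0.34, 0.12], [-0.0, 0.32, -0.95]]
slug_a [(0.94, [190.1, 257.5], [454.9, -151.6])]
holder [(0.59, [175.6, 49.4], [504.4, -312.6])]
well_mouth [(0.62, [193.5, 9.7], [506.0, -315.0])]
```

View pics/w2.png

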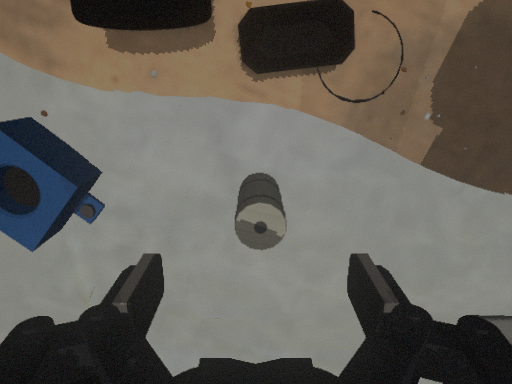

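Call:
apply_moves([
  {"hand":1,"delta_pos":[0,0,40],"yaw":0},
  {"hand":1,"delta_pos":[0,0,69],"yaw":0},
  {"hand":1,"delta_pos":[0,0,69],"yaw":0},
  {"hand":1,"delta_pos":[0,0,69],"yaw":0},
  {"hand":-1,"delta_pos":[0,0,69],"yaw":0},
  {"hand":-1,"delta_pos":[0,0,69],"yaw":0},
  {"hand":-1,"delta_pos":[0,0,69],"yaw":0},
  {"hand":-1,"delta_pos":[0,0,69],"yaw":0},
  {"hand":-1,"delta_pos":[0,0,69],"yaw":0},
  {"hand":-1,"delta_pos":[0,0,69],"yaw":0},
])

```text
clock: 4.07
position: [454.7, -151.8, 62.2]
ee_rot: [-0.186, 0.983, -0.0, 0.001]
contact_force: [-1.7, 1.8, 6.8]
gripper_width: 30.4
grasp_force: 58.9
```

```bash
python3 -c "
from h import *
s=read_state();print(s['position'],s['wrist_torque'],s['joints'])
plan(454,-152,175);print(cmd())
plan(530,-20,190)
"
```

```text
[ 454.65244638 -151.82372458   62.22226679] [ 0.50405169  0.33134289 -0.01037652] [ 1.77129260e-02  3.88143717e-01 -5.84593648e-01  3.44407046e-04
 -5.96011587e-01 -1.21444056e+00]
delta_pos [0.0, -0.0, -114.0] yaw -0.0 cmd [454.04, -151.96, 175.01, -2.77] dist 114
[ 454.0356975  -151.96083134  175.012        -2.7680153 ]
delta_pos [-118.9, 95.1, -15.0] yaw -0.0 cmd [530.03, -20.03, 190.01, -2.77] dist 153
```

```bash
python3 -c "
from h import *
json.dump([454.0356975,-151.96083134,61.012,-2.7680153],open('cmd.json','w'))
plan(480,110,330)
"
```

```text
delta_pos [-119.8, 234.4, -269.0] yaw -0.0 cmd [480.03, 109.99, 330.01, -2.77] dist 376
```

Call:
apply_moves([
  {"hand":-1,"delta_pos":[0,0,-20],"yaw":0},
  {"hand":-1,"delta_pos":[0,0,-60],"yaw":0},
  {"hand":-1,"delta_pos":[0,0,-100],"yaw":0},
  {"hand":-1,"delta_pos":[-119.8,234.4,-269],"yaw":0},
  {"hand":-1,"delta_pos":[-119.8,234.4,-269],"yaw":0},
  {"hand":-1,"delta_pos":[-119.8,234.4,-269],"yaw":0},
  {"hand":-1,"delta_pos":[-119.8,234.4,-269],"yaw":0},
  {"hand":-1,"delta_pos":[-119.8,234.4,-269],"yaw":0},
  {"hand":-1,"delta_pos":[-119.8,234.4,-269],"yaw":0},
  {"hand":-1,"delta_pos":[-119.8,234.4,-269],"yaw":0},
  {"hand":-1,"delta_pos":[-119.8,234.4,-269],"yaw":0},
  {"hand":-1,"delta_pos":[-119.8,234.4,-269],"yaw":0},
])

```text
clock: 5.07
position: [481.1, 113.5, 332.8]
ee_rot: [-0.188, 0.982, 0.001, 0.003]
contact_force: [-0.4, -1.0, -1.7]
gripper_width: 30.6
grasp_force: 60.3
```

```bash
python3 look.py w3.png slug_a=0 balance=0 pan_left=62 pan_right=62; python3 -c "
from h import *
print(read_state()['contact_force'],read_state()['gripper_width'])"
```

```text
5.0667 [481.1 113.5 332.8] [-0.4 -1.  -1.7] 30.604520294239393
[404.  82. 450.] [[-0.37, 0.88, 0.3], [0.93, 0.35, 0.12], [0.0, 0.33, -0.94]]
slug_a [(0.87, [190.7, 69.2], [651.1, -117.1]), (0.56, [226.0, 255.7], [602.2, 161.5]), (0.56, [192.2, 191.4], [586.2, 53.3])]
balance [(0.87, [178.7, 269.6], [524.7, 152.4])]
pan_left [(0.6, [191.9, 349.3], [486.9, 243.6])]
pan_right [(0.96, [189.2, 192.9], [556.5, 57.8])]
[-0.60606218 -0.00953251 -1.94034986] 30.68738322149988
```

View pics/w3.png

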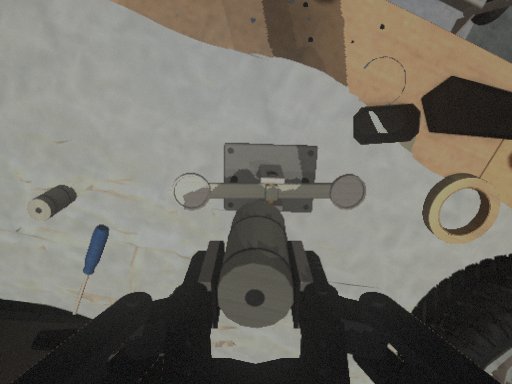

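```bash
python3 - <<'E'
from h import *
I={c:imaging.get_image(c) for c in('scene','side','wrist')}
def near(c,q,X):
    L=[r for r in nets.pinpoint(c,q)]
    p=proj(I[c],X)[0]; print(q,c,np.round(p),[(round(r['score'],2),np.round(r['location'],1).tolist()) for r in L[:3]])
    L=[r for r in L if np.hypot(*(np.array(r['location'])-p))<14]
    return L[0]['location'] if L else None
for q,X in (('pan_left',(487,244,62)),('pan_right',(557,58,62)),('balance',(522,151,0)),('slug_a',(653,-119,0)),('well_mouth',(504,-315,42))):
    o={c:near(c,q,X) for c in I}
    o=[(I[c],v) for c,v in o.items() if v is not None]
    if len(o)>1: print('   tri',np.round(tri(o),1))
im=I['scene']['pixels'][190:280,190:280];sd=I['side']['pixels'][160:220,180:250]
a=cv2.resize(im,(540,540),interpolation=cv2.INTER_CUBIC);
cv2.imwrite('pics/crop1.png',cv2.cvtColor(cv2.resize(sd,(700,600),interpolation=cv2.INTER_CUBIC),cv2.COLOR_RGB2BGR))
E
```

```text
pan_left scene [257. 215.] [(0.68, [189.0, 281.0]), (0.66, [259.4, 214.8]), (0.65, [178.6, 353.8])]
pan_left side [175. 204.] [(0.6, [177.6, 206.2])]
pan_left wrist [197. 353.] [(0.87, [196.3, 352.9])]
   tri [489.9 247.2  50.8]
pan_right scene [213. 256.] [(0.68, [210.4, 255.5])]
pan_right side [196. 227.] [(0.55, [194.9, 227.2])]
pan_right wrist [195. 196.] [(0.6, [195.8, 192.9])]
   tri [558.5  55.1  66.5]
balance scene [247. 237.] [(0.66, [246.6, 237.3])]
balance side [205. 215.] [(0.88, [204.6, 215.1])]
balance wrist [181. 273.] [(0.93, [185.3, 274.2])]
   tri [523.  152.8   2.1]
slug_a scene [188. 281.] [(0.62, [181.9, 257.5]), (0.49, [189.6, 281.3])]
slug_a side [247. 269.] [(0.94, [246.2, 268.6]), (0.48, [113.8, 196.1])]
slug_a wrist [197.  70.] [(0.96, [198.2, 67.2]), (0.56, [224.0, 257.8])]
   tri [ 651.7 -119.2   -0. ]
well_mouth scene [180. 353.] [(0.55, [177.2, 353.0])]
well_mouth side [276. 197.] [(0.9, [275.7, 197.5]), (0.73, [112.7, 195.2])]
well_mouth wrist [ 44. -82.] []
   tri [ 507.6 -320.3   46.3]
```

View pics/crop1.png

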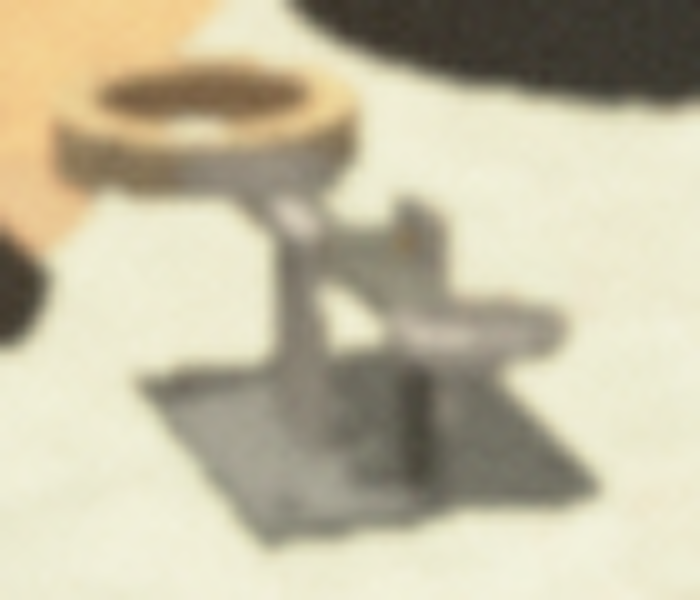

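```bash
python3 -c "
from h import *
plan(489.5,246.5,150)
"
```

```text
delta_pos [-58.6, 123.6, 180.0] yaw -0.0 cmd [489.48, 246.45, 150.01, -2.77] dist 226
```

Call:
apply_moves([
  {"hand":-1,"delta_pos":[-58.6,123.6,100],"yaw":0},
  {"hand":-1,"delta_pos":[-58.6,123.6,180],"yaw":0},
  {"hand":-1,"delta_pos":[-58.6,123.6,180],"yaw":0},
  {"hand":-1,"delta_pos":[-58.6,123.6,180],"yaw":0},
  {"hand":-1,"delta_pos":[-58.6,123.6,180],"yaw":0},
  {"hand":-1,"delta_pos":[-58.6,123.6,180],"yaw":0},
  {"hand":-1,"delta_pos":[-58.6,123.6,180],"yaw":0},
  {"hand":-1,"delta_pos":[-58.6,123.6,195],"yaw":0},
  {"hand":-1,"delta_pos":[-58.6,123.6,205],"yaw":0},
  {"hand":-1,"delta_pos":[-58.6,123.6,208],"yaw":0},
  {"hand":-1,"delta_pos":[-58.6,123.6,208],"yaw":0},
])

```text
clock: 7.13
position: [489.2, 245.9, 121.9]
ee_rot: [-0.186, 0.983, -0.0, -0.0]
contact_force: [-0.3, -0.6, -1.0]
gripper_width: 30.5
grasp_force: 60.5
```

```bash
python3 look.py w4.png pan_left=51 pan_right=73 slug_a=0;python3 -c "
from h import *
s=read_state();print(s['position'],s['contact_force'])"
```

```text
7.1333 [489.2 245.9 121.9] [-0.3 -0.6 -1. ] 30.49188673953556
[412. 215. 240.] [[-0.36, 0.88, 0.3], [0.93, 0.34, 0.12], [-0.0, 0.32, -0.95]]
pan_left []
pan_right []
slug_a [(0.8, [223.1, 260.8], [512.6, 258.8])]
[489.86670483 246.61449094 123.16860913] [-0.65817185  0.69811866 -1.38399883]
```

View pics/w4.png

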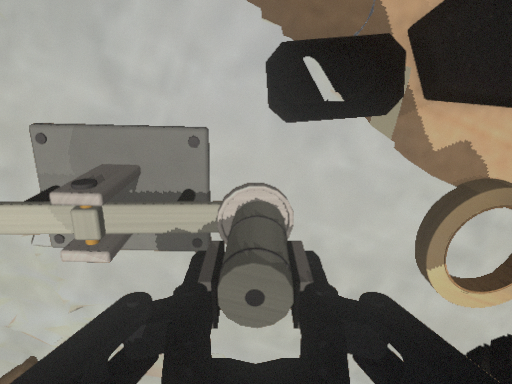

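```bash
python3 - <<'E'
from h import *
im=imaging.get_image('wrist')
x=np.array([np.cos(-2.768),np.sin(-2.768)]);y=np.array([x[1],-x[0]])
s=read_state()['position'];print(s)
for z in (53,55,58):
    t=atz(im,(183,256),z)[:2]-24*x; l=atz(im,(215,218),z)[:2];r=atz(im,(215,293),z)[:2]
    m=(l+r)/2; print(z,'x-off',(t-s[:2])@x,'y-off',(m-s[:2])@y,'width',np.linalg.norm(l-r))
g=cv2.cvtColor(im['pixels'],cv2.COLOR_RGB2GRAY)
q=np.array([0,0,0.])
b=np.r_[s[:2],s[2]-62]
print('slug base proj',proj(im,b),'base front edge',proj(im,b+np.r_[16*x,0]))
print(g[175:235:2,256].tolist())
E
```

```text
[489.76428513 246.64834272 123.05692696]
53 x-off -0.5816632544546569 y-off -0.7679369537539316 width 47.16779494237341
55 x-off 0.05329374063322899 y-off -0.7692124444125419 width 46.66665841802631
58 x-off 1.0057292332650631 y-off -0.7711256804004839 width 45.91495363150569
slug base proj [[223.76244644 256.78486129]] base front edge [[199.08044286 256.78760508]]
[182, 183, 158, 88, 128, 179, 160, 174, 176, 179, 179, 178, 125, 83, 85, 85, 83, 84, 83, 80, 65, 81, 82, 85, 83, 84, 83, 84, 85, 83]
```

Call:
apply_moves([
  {"hand":-1,"delta_pos":[0,0,3],"yaw":0},
  {"hand":-1,"delta_pos":[0,0,5],"yaw":0},
  {"hand":-1,"delta_pos":[0,0,6],"yaw":0},
  {"hand":-1,"delta_pos":[0,0,7],"yaw":0},
  {"hand":-1,"delta_pos":[0,0,7.5],"yaw":0},
])

```text
clock: 7.8
position: [489.5, 246.5, 114.6]
ee_rot: [-0.186, 0.983, -0.0, 0.0]
contact_force: [-0.4, -0.4, 1.5]
gripper_width: 30.5
grasp_force: 60.6
```

Call:
apply_moves([
  {"hand":-1,"delta_pos":[0,0,0.5],"yaw":0},
  {"hand":-1,"delta_pos":[0,0,1],"yaw":0},
  {"hand":-1,"delta_pos":[0,0,1],"yaw":0},
])

```text
clock: 8.05
position: [489.6, 246.6, 114.5]
ee_rot: [-0.186, 0.983, -0.0, 0.0]
contact_force: [-1.2, -1.7, 5.1]
gripper_width: 30.6
grasp_force: 61.3
```

Call:
apply_moves([
  {"hand":-0.1,"delta_pos":[0,0,-0.5],"yaw":0},
  {"hand":0.3,"delta_pos":[0,0,-0.5],"yaw":0},
  {"hand":0.6,"delta_pos":[0,0,-0.5],"yaw":0},
  {"hand":1,"delta_pos":[0,0,-0.5],"yaw":0},
  {"hand":1,"delta_pos":[0,0,-0.5],"yaw":0},
  {"hand":1,"delta_pos":[0,0,-20],"yaw":0},
  {"hand":1,"delta_pos":[0,0,-60],"yaw":0},
  {"hand":1,"delta_pos":[0,0,-100],"yaw":0},
  {"hand":1,"delta_pos":[0,0,-140],"yaw":0},
  {"hand":1,"delta_pos":[0,0,-140],"yaw":0},
])

```text
clock: 8.88
position: [493.0, 248.7, 262.8]
ee_rot: [-0.187, 0.982, 0.003, 0.008]
contact_force: [0.9, 0.3, 1.6]
gripper_width: 85.2
grasp_force: 0.0
```

```bash
python3 look.py w5.png slug_a=51 pan_left=51 pan_right=73; python3 -c "
from h import *
json.dump([489.48,246.45,253.5,-2.768],open('cmd.json','w'))
plan(652.5,-120,140)
"
```

```text
8.8833 [493.  248.7 262.8] [0.9 0.3 1.6] 85.24775666540383
[414. 216. 380.] [[-0.37, 0.88, 0.31], [0.93, 0.34, 0.13], [0.0, 0.34, -0.94]]
slug_a [(0.78, [154.7, 256.2], [487.1, 247.1])]
pan_left [(0.85, [159.2, 253.7], [492.5, 246.4])]
pan_right [(0.86, [156.0, 47.7], [557.4, 55.4])]
delta_pos [-18.0, -400.7, 113.5] yaw -0.0 cmd [652.48, -120.04, 140.0, -2.77] dist 417
```

View pics/w5.png

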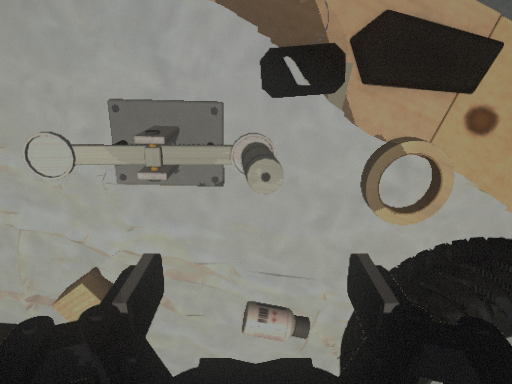

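Call:
apply_moves([
  {"hand":1,"delta_pos":[-18,-400.7,113.5],"yaw":0},
  {"hand":1,"delta_pos":[-18,-400.7,113.5],"yaw":0},
  {"hand":1,"delta_pos":[-18,-400.7,113.5],"yaw":0},
  {"hand":1,"delta_pos":[-18,-400.7,113.5],"yaw":0},
  {"hand":1,"delta_pos":[-18,-400.7,113.5],"yaw":0},
  {"hand":1,"delta_pos":[-18,-400.7,113.5],"yaw":0},
  {"hand":1,"delta_pos":[-18,-400.7,113.5],"yaw":0},
  {"hand":1,"delta_pos":[-18,-400.7,113.5],"yaw":0},
  {"hand":1,"delta_pos":[-18,-400.7,113.5],"yaw":0},
  {"hand":1,"delta_pos":[-18,-400.7,113.5],"yaw":0},
  {"hand":1,"delta_pos":[-18,-400.7,113.5],"yaw":0},
  {"hand":1,"delta_pos":[-18,-400.7,113.5],"yaw":0},
])

```text
clock: 10.08
position: [651.0, -122.4, 135.8]
ee_rot: [-0.184, 0.983, 0.001, -0.003]
contact_force: [-0.8, -0.1, 0.0]
gripper_width: 85.6
grasp_force: 0.0
```

```bash
python3 look.py w6.png slug_a=0 slug_b=0; python3 - <<'E'
from h import *
im=imaging.get_image('wrist');s=read_state();print(s['position'])
p=proj(im,[652.5,-120,70])[0];print(p)
g=cv2.cvtColor(im['pixels'],cv2.COLOR_RGB2GRAY)
cs=cv2.HoughCircles(cv2.GaussianBlur(g,(5,5),1),cv2.HOUGH_GRADIENT,1,15,param1=80,param2=15,minRadius=18,maxRadius=32)
for k in cs[0]:
    if np.hypot(k[0]-p[1],k[1]-p[0])<40: print(k,np.round(atz(im,(k[1],k[0]),70),1))
E
```

```text
10.0833 [ 651.  -122.4  135.8] [-0.8 -0.1  0. ] 85.5802061922693
[ 575. -153.  255.] [[-0.36, 0.89, 0.29], [0.93, 0.34, 0.12], [0.0, 0.32, -0.95]]
slug_a [(0.6, [195.1, 258.6], [656.5, -118.0])]
slug_b [(0.6, [195.1, 258.6], [656.5, -118.0])]
[ 652.01695032 -118.83673083  139.8356012 ]
[220.04906377 255.12106774]
[256.5 221.5  23. ] [ 653.1 -118.8   70. ]
```

Call:
apply_moves([
  {"hand":1,"delta_pos":[0,0,40],"yaw":0},
  {"hand":1,"delta_pos":[0,0,79],"yaw":0},
  {"hand":1,"delta_pos":[0,0,79],"yaw":0},
  {"hand":1,"delta_pos":[0,0,79],"yaw":0},
  {"hand":-1,"delta_pos":[0,0,79],"yaw":0},
  {"hand":-1,"delta_pos":[0,0,79],"yaw":0},
  {"hand":-1,"delta_pos":[0,0,79],"yaw":0},
  {"hand":-1,"delta_pos":[0,0,79],"yaw":0},
  {"hand":-1,"delta_pos":[0,0,79],"yaw":0},
  {"hand":-1,"delta_pos":[0,0,79],"yaw":0},
])

```text
clock: 11.12
position: [653.2, -119.8, 63.0]
ee_rot: [-0.186, 0.983, -0.0, 0.001]
contact_force: [0.0, 1.8, 6.5]
gripper_width: 30.6
grasp_force: 59.1
```

```bash
python3 -c "
from h import *
print(read_state()['position'])
json.dump([652.48,-120.04,61,-2.768],open('cmd.json','w'))
plan(555,57.5,170)
"
```

```text
[ 653.23283134 -119.77015379   62.97833919]
delta_pos [26.0, 200.9, -109.0] yaw -0.0 cmd [554.95, 57.51, 170.0, -2.77] dist 230
```

Call:
apply_moves([
  {"hand":-1,"delta_pos":[0,0,-30],"yaw":0},
  {"hand":-1,"delta_pos":[0,0,-70],"yaw":0},
  {"hand":-1,"delta_pos":[0,0,-109],"yaw":0},
  {"hand":-1,"delta_pos":[26,200.9,-109],"yaw":0},
  {"hand":-1,"delta_pos":[26,200.9,-109],"yaw":0},
  {"hand":-1,"delta_pos":[26,200.9,-109],"yaw":0},
  {"hand":-1,"delta_pos":[26,200.9,-109],"yaw":0},
  {"hand":-1,"delta_pos":[26,200.9,-109],"yaw":0},
  {"hand":-1,"delta_pos":[26,200.9,-109],"yaw":0},
  {"hand":-1,"delta_pos":[26,200.9,-109],"yaw":0},
  {"hand":-1,"delta_pos":[26,200.9,-109],"yaw":0},
  {"hand":-1,"delta_pos":[26,200.9,-109],"yaw":0},
])

```text
clock: 12.12
position: [555.2, 56.8, 170.0]
ee_rot: [-0.185, 0.983, -0.0, 0.0]
contact_force: [0.6, 0.2, -0.4]
gripper_width: 30.4
grasp_force: 59.7
```

```bash
python3 look.py w7.png pan_right=73 pan_left=51 slug_a=51 ; python3 -c "
from h import *
s=read_state();print(s['position'],s['contact_force'],s['gripper_width'])"
```

```text
12.1167 [555.2  56.8 170. ] [ 0.6  0.2 -0.4] 30.44072066386283
[478.  26. 288.] [[-0.36, 0.88, 0.3], [0.93, 0.34, 0.12], [-0.0, 0.32, -0.95]]
pan_right [(0.67, [201.2, 258.7], [553.1, 57.6]), (0.53, [203.1, 506.4], [489.5, 225.6])]
pan_left [(0.71, [202.6, 504.6], [490.8, 244.4])]
slug_a [(0.93, [204.0, 508.8], [490.6, 248.4]), (0.77, [226.1, 257.0], [581.1, 67.4])]
[555.11511905  56.60520271 169.72207546] [-0.16536917 -0.62362946 -0.87270916] 30.668490951897592
```

View pics/w7.png

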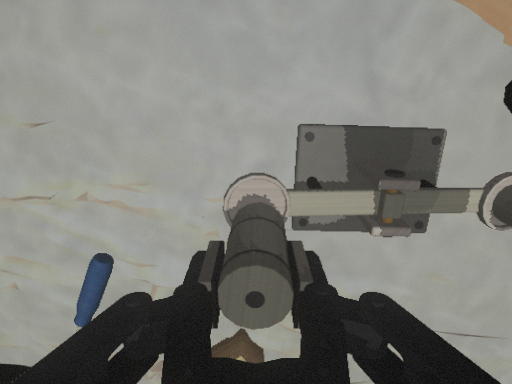

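```bash
python3 - <<'E'
from h import *
im=imaging.get_image('wrist')
x=np.array([np.cos(-2.768),np.sin(-2.768)]);y=np.array([x[1],-x[0]])
s=read_state()['position'];print(s)
for z in (66,72,77):
    t=atz(im,(173,256),z)[:2]-24*x; l=atz(im,(203,223.5),z)[:2];r=atz(im,(203,289),z)[:2]
    m=(l+r)/2; print(z,'x-off',(t-s[:2])@x,'y-off',(m-s[:2])@y,'width',np.linalg.norm(l-r))
g=cv2.cvtColor(im['pixels'],cv2.COLOR_RGB2GRAY)
print(g[160:190,256].tolist());print(g[203,215:300].tolist())
E
```

```text
[555.07918     56.72825844 169.75903066]
66 x-off -3.4894472905200473 y-off -0.33325706649367864 width 47.902874066696015
72 x-off -1.801647552621616 y-off -0.3447062916640093 width 46.60829398986549
77 x-off -0.39514777103959164 y-off -0.3542473126393467 width 45.529477259173426
[163, 158, 158, 158, 156, 157, 156, 153, 152, 153, 152, 152, 137, 81, 82, 106, 144, 161, 152, 144, 151, 153, 153, 153, 156, 157, 158, 156, 154, 152]
[160, 163, 161, 164, 163, 164, 164, 163, 142, 121, 160, 159, 141, 127, 152, 153, 155, 153, 151, 153, 153, 154, 138, 97, 100, 98, 98, 97, 99, 99, 98, 97, 100, 92, 94, 89, 90, 82, 81, 80, 82, 82, 76, 73, 75, 76, 77, 76, 83, 89, 95, 95, 94, 100, 99, 98, 113, 137, 138, 142, 155, 154, 154, 150, 154, 151, 152, 154, 155, 153, 134, 99, 142, 157, 152, 149, 149, 148, 147, 149, 147, 148, 148, 149, 148]
```

Call:
apply_moves([
  {"hand":-1,"delta_pos":[-1,0,20],"yaw":0},
  {"hand":-1,"delta_pos":[-1,0,28],"yaw":0},
  {"hand":-1,"delta_pos":[-1,0,30],"yaw":0},
  {"hand":-1,"delta_pos":[-1,0,31],"yaw":0},
  {"hand":-1,"delta_pos":[-1,0,32],"yaw":0},
  {"hand":-1,"delta_pos":[-1,0,32.5],"yaw":0},
  {"hand":-1,"delta_pos":[-1,0,32.5],"yaw":0},
])

```text
clock: 12.95
position: [556.0, 58.1, 138.0]
ee_rot: [-0.186, 0.983, 0.0, 0.0]
contact_force: [0.9, 0.3, -0.6]
gripper_width: 30.8
grasp_force: 59.7
```

```bash
python3 - <<'E'
from h import *
for i in range(3):
    im=imaging.get_image('side');s=read_state();print(s['position'],np.round(s['contact_force'],2))
save(im,'s2.png')
cv2.imwrite('pics/c2.png',cv2.cvtColor(cv2.resize(im['pixels'][135:215,170:270],(800,600),interpolation=cv2.INTER_CUBIC),cv2.COLOR_RGB2BGR))
E
```

```text
[555.98123729  58.04804506 138.01707981] [-0.3   0.32 -0.15]
[555.95560682  58.05928631 137.99602711] [ 0.3   0.08 -0.54]
[555.91692882  58.04135877 137.95521442] [-0.12  0.07  0.42]
```

Call:
apply_moves([
  {"hand":-1,"delta_pos":[0,0,0.7],"yaw":0},
  {"hand":-1,"delta_pos":[0,0,1.5],"yaw":0},
  {"hand":-1,"delta_pos":[0,0,1.5],"yaw":0},
])

```text
clock: 13.35
position: [556.0, 58.0, 136.3]
ee_rot: [-0.186, 0.983, -0.0, 0.0]
contact_force: [-0.1, -1.1, 1.9]
gripper_width: 30.6
grasp_force: 59.7
```

```bash
python3 - <<'E'
from h import *
for i in range(3):
    im=imaging.get_image('side');s=read_state();print(s['position'],np.round(s['contact_force'],2))
E
```

```text
[556.03927187  57.96952593 136.32678832] [-0.52 -0.53  0.56]
[556.0176436   57.966672   136.31639262] [ 0.44 -0.06  0.52]
[555.99702943  57.97180448 136.27022425] [0.52 0.56 1.24]
```

Call:
apply_moves([
  {"hand":-0.1,"delta_pos":[0,0,0],"yaw":0},
  {"hand":0.3,"delta_pos":[0,0,0],"yaw":0},
  {"hand":0.6,"delta_pos":[0,0,0],"yaw":0},
  {"hand":1,"delta_pos":[0,0,0],"yaw":0},
  {"hand":1,"delta_pos":[0,0,0],"yaw":0},
  {"hand":1,"delta_pos":[0,0,-20],"yaw":0},
  {"hand":1,"delta_pos":[0,0,-60],"yaw":0},
  {"hand":1,"delta_pos":[0,0,-100],"yaw":0},
  {"hand":1,"delta_pos":[0,0,-120],"yaw":0},
  {"hand":1,"delta_pos":[0,0,-120],"yaw":0},
  {"hand":1,"delta_pos":[0,0,-120],"yaw":0},
  {"hand":1,"delta_pos":[0,0,-120],"yaw":0},
])

```text
clock: 14.5
position: [555.0, 57.8, 255.0]
ee_rot: [-0.186, 0.983, 0.0, -0.001]
contact_force: [-0.3, 1.4, -0.8]
gripper_width: 85.7
grasp_force: 0.0
```

```bash
python3 look.py w8.png pan_right=73 pan_left=51 slug_a=51; python3 - <<'E'
from h import *
json.dump([556,57.9,256,-2.768],open('cmd.json','w'))
plan(480,110,330)
E
```

```text
14.5 [555.   57.8 255. ] [-0.3  1.4 -0.8] 85.68592906743613
[478.  27. 373.] [[-0.36, 0.88, 0.3], [0.93, 0.34, 0.12], [0.0, 0.32, -0.95]]
pan_right [(0.7, [171.5, 255.9], [554.8, 57.6])]
pan_left [(0.84, [173.4, 446.2], [490.0, 245.2])]
slug_a [(0.79, [175.9, 446.7], [492.1, 247.2]), (0.71, [172.3, 258.5], [560.2, 62.6])]
delta_pos [51.7, 76.2, -74.0] yaw -0.0 cmd [480.06, 109.98, 330.0, -2.77] dist 118
```

Call:
apply_moves([
  {"hand":1,"delta_pos":[51.7,76.2,-74],"yaw":0},
  {"hand":1,"delta_pos":[51.7,76.2,-74],"yaw":0},
  {"hand":1,"delta_pos":[51.7,76.2,-74],"yaw":0},
  {"hand":1,"delta_pos":[51.7,76.2,-74],"yaw":0},
  {"hand":1,"delta_pos":[51.7,76.2,-74],"yaw":0},
  {"hand":1,"delta_pos":[51.7,76.2,-74],"yaw":0},
  {"hand":1,"delta_pos":[51.7,76.2,-74],"yaw":0},
  {"hand":1,"delta_pos":[51.7,76.2,-74],"yaw":0},
  {"hand":1,"delta_pos":[51.7,76.2,-74],"yaw":0},
  {"hand":1,"delta_pos":[51.7,76.2,-74],"yaw":0},
  {"hand":1,"delta_pos":[51.7,76.2,-74],"yaw":0},
  {"hand":1,"delta_pos":[51.7,76.2,-74],"yaw":0},
])

```text
clock: 15.7
position: [479.9, 109.8, 329.7]
ee_rot: [-0.186, 0.983, -0.0, -0.0]
contact_force: [0.3, 0.1, -0.5]
gripper_width: 85.7
grasp_force: 0.0
```

```bash
python3 - <<'E'
from h import *
I={c:imaging.get_image(c) for c in('scene','side','wrist')}
print(read_state()['clock'],read_state()['position'])
for q,X in (('pan_left',(489.5,246,62)),('pan_right',(555,58,62)),('slug_a',(489.5,246,51)),('slug_a',(555,58,73))):
    o=[]
    for c in I:
        p=proj(I[c],X)[0]
        L=[r for r in nets.pinpoint(c,q) if np.hypot(*(np.array(r['location'])-p))<14]
        if L: o.append((I[c],min(L,key=lambda r:np.hypot(*(np.array(r['location'])-p)))['location']))
    if len(o)>1: print(q,X,len(o),np.round(tri(o),1))
def crop(c,r0,r1,c0,c1): return cv2.resize(I[c]['pixels'][r0:r1,c0:c1],(400,600 if c!='scene' else 600),interpolation=cv2.INTER_CUBIC)
a=cv2.resize(I['wrist']['pixels'][130:280,140:440],(800,300));b=cv2.resize(I['side']['pixels'][140:220,180:260],(400,300));d=cv2.resize(I['scene']['pixels'][180:270,190:290],(400,300))
cv2.imwrite('pics/comp.png',cv2.cvtColor(np.vstack([a,np.hstack([b,d])]),cv2.COLOR_RGB2BGR))
E
```

```text
15.85 [479.8087329  109.95897045 330.00284856]
pan_left (489.5, 246, 62) 3 [489.  244.3  43.8]
pan_right (555, 58, 62) 3 [552.7  56.5  73.3]
slug_a (489.5, 246, 51) 3 [488.9 247.1  47.3]
slug_a (555, 58, 73) 3 [558.4  57.   72.8]
```

View pics/comp.png

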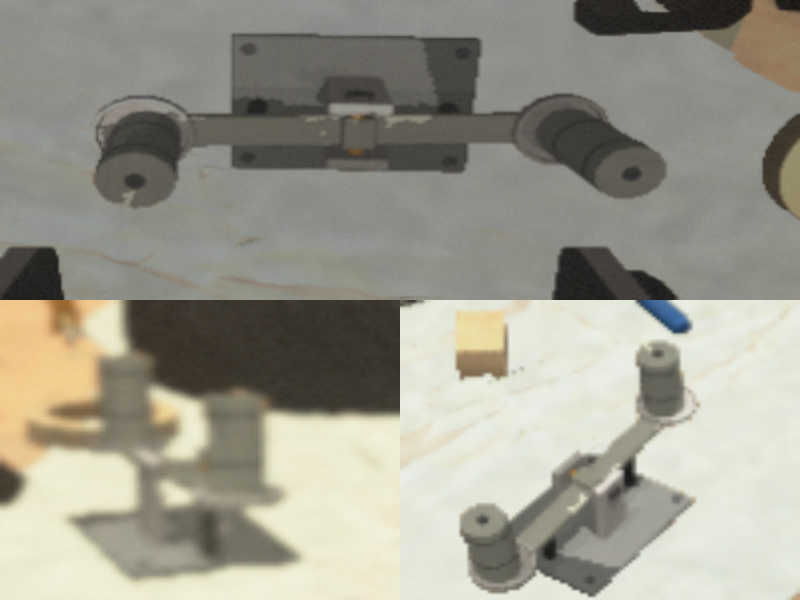

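```bash
python3 - <<'E'
from h import *
im=imaging.get_image('wrist')
print(atz(im,(217,377),121))
plan(488,250.5,190)
E
```

```text
[486.626294   255.43353249 121.        ]
delta_pos [-58.7, 127.9, 140.0] yaw -0.0 cmd [488.03, 250.48, 190.0, -2.77] dist 199
```

Call:
apply_moves([
  {"hand":1,"delta_pos":[-58.7,129.4,140],"yaw":0},
  {"hand":1,"delta_pos":[-58.7,129.4,140],"yaw":0},
  {"hand":1,"delta_pos":[-58.7,129.4,140],"yaw":0},
  {"hand":1,"delta_pos":[-58.7,129.4,140],"yaw":0},
  {"hand":1,"delta_pos":[-58.7,129.4,140],"yaw":0},
  {"hand":1,"delta_pos":[-58.7,129.4,140],"yaw":0},
  {"hand":1,"delta_pos":[-58.7,129.4,140],"yaw":0},
  {"hand":1,"delta_pos":[-58.7,129.4,170],"yaw":0},
  {"hand":1,"delta_pos":[-58.7,129.4,200],"yaw":0},
  {"hand":1,"delta_pos":[-58.7,129.4,213],"yaw":0},
  {"hand":1,"delta_pos":[-58.7,129.4,213],"yaw":0},
  {"hand":1,"delta_pos":[-58.7,129.4,213],"yaw":0},
])

```text
clock: 17.5
position: [488.0, 251.5, 118.2]
ee_rot: [-0.186, 0.983, 0.0, 0.001]
contact_force: [0.0, -0.3, 0.8]
gripper_width: 85.3
grasp_force: 0.0
```

```bash
python3 - <<'E'
from h import *
im=imaging.get_image('wrist');s=read_state();print(s['position'],s['contact_force']);save(im,'w9.png')
for q in('slug_a',): print([(r['score'],r['location']) for r in nets.find_in('wrist',q)[:3]])
g=cv2.cvtColor(im['pixels'],cv2.COLOR_RGB2GRAY)
cs=cv2.HoughCircles(cv2.GaussianBlur(g,(5,5),1),cv2.HOUGH_GRADIENT,1,20,param1=80,param2=18,minRadius=28,maxRadius=45)
if cs is not None:
    for k in cs[0][:4]: print(k,np.round(atz(im,(k[1],k[0]),121),1))
E
```

```text
[488.43783734 252.06862663 119.0157724 ] [0.17692553 0.01236176 0.08242086]
[(0.8, [261.7, 258.4]), (0.37, [218.0, 131.3])]
[246.5 219.5  38.8] [459.8 235.9 121. ]
[264.5 278.5  36.6] [482.1 252.3 121. ]
[472.5 261.5  31.6] [443.8 329.7 121. ]
```

```bash
python3 - <<'E'
from h import *
im=imaging.get_image('wrist')
g=cv2.GaussianBlur(cv2.cvtColor(im['pixels'],cv2.COLOR_RGB2GRAY),(3,3),0)
w=g[245:325:3,225:305:3]
for r,row in zip(range(245,325,3),w): print(r,' '.join('%3d'%v for v in row))
E
```

```text
245  84  71  71  70  65  52  69  78  80  78  80  71  78  80  80  79  79  77  74  72  62 117 169 170 169 166 166
248 112  72  72  64  51  65  70  78  80  74  77  79  80  77  79  79  80  78  76  74  73  73 164 169 168 167 166
251 133  72  68  53  66  70  70  72  80  69  73  82  98  97  91  85  85  82  78  75  72  71 111 168 168 168 169
254 134  70  56  69  70  70  70  70  75  80  86  97 130 149 152 150 148 147 135  95  74  72  72 157 169 169 170
257 135  63  64  70  71  69  72  91  97  98  97  96  98  97 104 123 142 149 151 148 120  81  68 121 168 170 170
260 136  59  72  71  70  73  93  97  97  99  98  99  97  98  98  96  97 103 123 136 148 146 109  83 169 170 170
263 133  63  73  71  77  95  97  96  96  95  96  96  97  97  97  98  99  98  98  99 103 145 151  99 157 171 170
266 132  70  72  82  99  97  98  97  97  96  97  96  95  96  95  95  96  95  96  97 102 145 152 143 126 172 171
269 133  73  75  99  99  99  98  99  98  98  98  98  97  97  96  97  96  96  96  96  96  97 104 121 114 166 171
272 134  74  86 100 100  98  99  99  99  98  99  98  98  98  98  99  98  98  98  98  98  99 
[... 1223 characters left out ...]
 111 159 167 169 171 173 174
308 168 169 168 170 167 138 102  99  97  99  98  99  99  98  97  96  96  96  95 118 164 167 168 170 171 174 173
311 167 168 168 168 168 170 168 136 101  99  99  97  98  99  97  98 108 135 160 165 166 166 169 170 173 173 173
314 168 169 170 169 168 169 168 168 167 151 149 150 148 139 146 164 165 165 165 166 168 169 171 171 172 173 173
317 169 169 170 170 171 169 168 168 168 168 168 167 166 165 165 166 165 167 169 169 169 170 171 173 172 174 174
320 167 168 169 170 169 170 169 168 169 168 166 167 166 166 166 166 166 168 169 170 170 171 174 174 175 174 173
323 166 167 168 170 170 169 169 168 170 168 167 167 167 167 166 166 168 169 169 170 171 173 175 174 174 174 172
```

Call:
apply_moves([
  {"hand":1,"delta_pos":[1.5,1,0],"yaw":0},
  {"hand":1,"delta_pos":[1.5,1,0],"yaw":0},
  {"hand":-1,"delta_pos":[1.5,1,0],"yaw":0},
  {"hand":-1,"delta_pos":[1.5,1,0],"yaw":0},
  {"hand":-1,"delta_pos":[1.5,1,0],"yaw":0},
  {"hand":-1,"delta_pos":[1.5,1,0],"yaw":0},
  {"hand":-1,"delta_pos":[1.5,1,0],"yaw":0},
  {"hand":-1,"delta_pos":[1.5,1,0],"yaw":0},
])

```text
clock: 18.32
position: [485.8, 252.0, 117.7]
ee_rot: [-0.186, 0.983, -0.0, 0.0]
contact_force: [0.7, -1.5, 5.3]
gripper_width: 31.0
grasp_force: 58.3
```

Call:
apply_moves([
  {"hand":-1,"delta_pos":[0,0,-3],"yaw":0},
  {"hand":-1,"delta_pos":[0,0,-6],"yaw":0},
  {"hand":-1,"delta_pos":[0,0,-9],"yaw":0},
  {"hand":-1,"delta_pos":[0,0,-12],"yaw":0},
  {"hand":-1,"delta_pos":[0,0,-16],"yaw":0},
  {"hand":-1,"delta_pos":[0,0,-20],"yaw":0},
  {"hand":-1,"delta_pos":[0,0,-25],"yaw":0},
  {"hand":-1,"delta_pos":[0,0,-30],"yaw":0},
  {"hand":-1,"delta_pos":[0,0,-45],"yaw":0},
  {"hand":-1,"delta_pos":[0,0,-75],"yaw":0},
  {"hand":-1,"delta_pos":[0,0,-100],"yaw":0},
  {"hand":-1,"delta_pos":[0,0,-100],"yaw":0},
])

```text
clock: 19.32
position: [488.1, 254.0, 223.3]
ee_rot: [-0.186, 0.982, 0.002, 0.006]
contact_force: [1.1, 0.4, -0.7]
gripper_width: 30.4
grasp_force: 58.8
```

```bash
python3 - <<'E'
from h import *
s=read_state();print(s['position'],s['contact_force'],s['gripper_width'],s['wrist_torque'])
im=imaging.get_image('wrist');save(im,'w10.png')
print([(round(r['score'],2),np.round(r['location'],1).tolist()) for r in nets.pinpoint('wrist','slug_a')[:3]])
g=cv2.GaussianBlur(cv2.cvtColor(im['pixels'],cv2.COLOR_RGB2GRAY),(3,3),0)
# hole centroid
w=g[240:330,230:290]; m=(w<60).astype(np.uint8);n,l,st,ce=cv2.connectedComponentsWithStats(m)
for i in range(1,n):
    if st[i,4]>60: print(st[i],ce[i]+[230,240])
# commanded now
x=np.array([np.cos(-2.768),np.sin(-2.768)]);y=np.array([x[1],-x[0]])
c=np.array([480.06,109.98])-58.7*x+129.4*y+1.5*x+1*y; print(c)
json.dump([c[0],c[1],217,-2.768],open('cmd.json','w'))
plan(520,-150,230)
I=imaging.get_image('scene');J=imaging.get_image('side')
for q,z in(('pan_right',62),('slug_a',55)):
  for n,i in(('scene',I),('side',J)): print(q,n,[(round(r['score'],2),np.round(atz(i,r['location'],z)[:2]).tolist()) for r in nets.pinpoint(n,q)[:3]])
E
```

```text
[488.09678972 254.04682329 223.32802758] [ 1.10218018  0.44214396 -0.71428905] 30.428335343335892 [ 0.07500109 -0.10396511 -0.01309518]
[(0.87, [167.8, 32.7]), (0.57, [222.2, 246.8])]
[ 48   2  12  31 104] [286.47115385 257.625     ]
[  0   6  47  13 137] [249.1459854  249.41605839]
[ 19  47  17  15 209] [256.9569378  293.84688995]
[485.72334259 252.26115318]
delta_pos [114.9, -387.0, -13.0] yaw -0.0 cmd [519.99, -149.98, 230.0, -2.77] dist 404
pan_right scene [(0.69, [538.0, 64.0]), (0.56, [668.0, -188.0])]
pan_right side [(0.75, [553.0, 21.0])]
slug_a scene [(0.77, [563.0, 204.0]), (0.65, [559.0, 60.0]), (0.34, [464.0, -252.0])]
slug_a side [(0.74, [475.0, 628.0]), (0.72, [555.0, 47.0])]
```

```bash
python3 - <<'E'
from h import *
json.dump([485.72,252.26,217,-2.768],open('cmd.json','w'))
plan(561,-293,200)
E
```

```text
delta_pos [128.9, -535.1, 17.0] yaw -0.0 cmd [561.0, -292.97, 200.0, -2.77] dist 551
```

Call:
apply_moves([
  {"hand":-1,"delta_pos":[20,-40,-60],"yaw":0},
  {"hand":-1,"delta_pos":[40,-150,-70],"yaw":0},
  {"hand":-1,"delta_pos":[128.9,-535.1,-70],"yaw":0},
  {"hand":-1,"delta_pos":[128.9,-535.1,-70],"yaw":0},
  {"hand":-1,"delta_pos":[128.9,-535.1,-70],"yaw":0},
  {"hand":-1,"delta_pos":[128.9,-535.1,-70],"yaw":0},
  {"hand":-1,"delta_pos":[128.9,-535.1,-70],"yaw":0},
  {"hand":-1,"delta_pos":[128.9,-535.1,-70],"yaw":0},
  {"hand":-1,"delta_pos":[128.9,-535.1,17],"yaw":0},
  {"hand":-1,"delta_pos":[128.9,-535.1,17],"yaw":0},
  {"hand":-1,"delta_pos":[128.9,-535.1,17],"yaw":0},
  {"hand":-1,"delta_pos":[128.9,-535.1,17],"yaw":0},
])

```text
clock: 20.72
position: [549.1, -218.3, 223.3]
ee_rot: [-0.186, 0.983, 0.0, -0.0]
contact_force: [1.2, 0.1, -2.5]
gripper_width: 30.6
grasp_force: 59.2
```

```bash
python3 - <<'E'
from h import *
s=read_state();print(s['position'])
E
```

```text
[ 549.14268988 -218.29077336  223.27218718]
```

Call:
apply_moves([
  {"hand":-1,"delta_pos":[0,0,0],"yaw":0},
  {"hand":-1,"delta_pos":[0,0,0],"yaw":0},
])

```text
clock: 20.88
position: [548.4, -218.4, 222.0]
ee_rot: [-0.184, 0.983, 0.001, -0.002]
contact_force: [-0.1, 0.3, -1.6]
gripper_width: 30.7
grasp_force: 59.7
```

```bash
python3 - <<'E'
from h import *
s=read_state();p=s['position'];print(p)
json.dump([p[0],p[1],p[2],-2.768],open('cmd.json','w'))
plan(561,-293,200)
E
```

```text
[ 548.42888126 -218.41803997  221.99256079]
delta_pos [15.5, -74.0, 22.0] yaw -0.0 cmd [561.01, -292.97, 199.99, -2.77] dist 79
```

Call:
apply_moves([
  {"hand":-1,"delta_pos":[15.5,-74,22],"yaw":0},
  {"hand":-1,"delta_pos":[15.5,-74,22],"yaw":0},
  {"hand":-1,"delta_pos":[15.5,-74,22],"yaw":0},
  {"hand":-1,"delta_pos":[15.5,-74,22],"yaw":0},
  {"hand":-1,"delta_pos":[15.5,-74,22],"yaw":0},
  {"hand":-1,"delta_pos":[15.5,-74,22],"yaw":0},
  {"hand":-1,"delta_pos":[15.5,-74,22],"yaw":0},
])

```text
clock: 21.47
position: [562.4, -289.6, 203.4]
ee_rot: [-0.187, 0.982, -0.0, 0.001]
contact_force: [-0.6, -0.6, -1.9]
gripper_width: 30.8
grasp_force: 61.7
```

```bash
cat > well.py <<'E'
from h import *
im=imaging.get_image('wrist');s=read_state();p=s['position'];print(s['clock'],p,s['contact_force'],s['ee_rot']);save(im,sys.argv[1])
print([(round(r['score'],2),np.round(r['location'],1).tolist(),np.round(atz(im,r['location'],42)[:2],1).tolist()) for r in nets.pinpoint('wrist','well_mouth')[:3]])
hsv=cv2.cvtColor(im['pixels'],cv2.COLOR_RGB2HSV)
blue=((hsv[...,0]>100)&(hsv[...,0]<130)&(hsv[...,1]>110)).astype(np.uint8)
n,l,st,ce=cv2.connectedComponentsWithStats(blue);k=1+np.argmax(st[1:,4]);print('blue',st[k])
m=(l==k).astype(np.uint8)
cs,h=cv2.findContours(m,cv2.RETR_CCOMP,cv2.CHAIN_APPROX_NONE)
for c,hh in zip(cs,h[0]):
    if hh[3]>=0 and len(c)>40:
        # ray-cast the hole contour to the top plane, fit a circle
        P=np.array([atz(im,(q[0][1],q[0][0]),42)[:2] for q in c])
        (cx,cy),r=cv2.minEnclosingCircle(P.astype(np.float32))
        A=np.c_[2*P,np.ones(len(P))];t=np.linalg.lstsq(A,(P**2).sum(1),rcond=None)[0]
        print('hole n',len(c),'mean px',c[:,0].mean(0),'minenc',cx,cy,r,'fit',t[:2],np.sqrt(t[2]+t[0]**2+t[1]**2))
g=cv2.GaussianBlur(cv2.cvtColor(im['pixels'],cv2.COLOR_RGB2GRAY),(3,3),0)
w=g[265:320,235:280]; n,l,st,ce=cv2.connectedComponentsWithStats((w<60).astype(np.uint8))
for i in range(1,n):
    if 120<st[i,4]<400: print('slughole',ce[i]+[235,265],np.round(atz(im,(ce[i]+[235,265])[::-1],p[2]+4),1))
E
python3 well.py w11.png
```

```text
21.5167 [ 562.35785193 -289.66879721  203.39427315] [ 0.8517251   0.77624402 -0.85705827] [-1.86712279e-01  9.82414411e-01 -2.43905552e-04  6.24475148e-04]
[(0.55, [102.9, 254.6], [502.6, -314.7])]
blue [ 202   46  109  112 5153]
hole n 157 mean px [255.87898089 107.12738854] minenc 503.18115234375 -313.4068908691406 18.46245765686035 fit [ 502.90899482 -313.59863361] 17.627499962788253
hole n 43 mean px [220.81395349  71.23255814] minenc 489.3166198730469 -349.38104248046875 6.127645492553711 fit [ 489.37732845 -349.35757085] 5.807087629376851
slughole [255.39090909 291.90909091] [ 563.2 -290.1  207.4]
```

```bash
python3 - <<'E'
from h import *
plan(502.5,-313.5,128)
E
```

```text
delta_pos [62.0, 2.2, 72.0] yaw -0.0 cmd [502.48, -313.55, 127.99, -2.77] dist 95
```

Call:
apply_moves([
  {"hand":-1,"delta_pos":[35,1,0],"yaw":0},
  {"hand":-1,"delta_pos":[62,2.2,30],"yaw":0},
  {"hand":-1,"delta_pos":[62,2.2,60],"yaw":0},
  {"hand":-1,"delta_pos":[62,2.2,72],"yaw":0},
  {"hand":-1,"delta_pos":[62,2.2,72],"yaw":0},
  {"hand":-1,"delta_pos":[62,2.2,72],"yaw":0},
  {"hand":-1,"delta_pos":[62,2.2,72],"yaw":0},
  {"hand":-1,"delta_pos":[62,2.2,72],"yaw":0},
])

```text
clock: 22.23
position: [504.9, -311.6, 132.3]
ee_rot: [-0.186, 0.983, -0.001, 0.002]
contact_force: [-0.1, 0.1, -1.7]
gripper_width: 30.2
grasp_force: 61.7
```

```bash
python3 well.py w12.png; python3 - <<'E'
from h import *
im=cv2.imread('pics/w12.png');g=cv2.cvtColor(im,cv2.COLOR_BGR2GRAY)
# rows: well front edge and slug base along col 256; widths at rows
for c in (246,256,266): print(c,[tuple(int(v) for v in im[r,c]) for r in range(160,224,3)])
for r in (185,195,205): print(r,[tuple(int(v) for v in im[r,k]) for k in range(205,310,4)])
E
```

```text
22.2833 [ 504.66657068 -311.54004155  132.07498514] [-0.25390589  0.7170721  -1.65441436] [-1.86143188e-01  9.82521290e-01 -8.26934566e-04  1.39426419e-03]
[(0.75, [203.9, 254.9], [503.5, -313.6]), (0.74, [183.2, 254.4], [489.7, -319.4])]
blue [ 190  138  133  100 4977]
slughole [255.39189189 291.83783784] [ 505.8 -312.1  136.1]
246 [(115, 78, 52), (115, 78, 51), (115, 78, 46), (115, 78, 51), (104, 68, 37), (106, 72, 47), (97, 66, 41), (47, 43, 38), (37, 40, 40), (40, 42, 41), (39, 37, 42), (32, 29, 31), (29, 26, 24), (32, 28, 27), (60, 64, 63), (63, 69, 68), (61, 66, 66), (56, 62, 63), (58, 61, 60), (57, 61, 63), (60, 68, 68), (59, 66, 68)]
256 [(114, 77, 49), (119, 81, 54), (116, 78, 51), (113, 76, 49), (116, 77, 50), (116, 78, 50), (79, 53, 36), (40, 42, 40), (42, 41, 40), (40, 34, 37), (40, 37, 35), (29, 30, 31), (30, 25, 28), (41, 46, 46), (64, 70, 70), (65, 68, 70), (62, 68, 68), (60, 66, 63), (49, 50, 49), (63, 68, 69), (60, 66, 65), (62, 69, 71)]
266 [(111, 73, 42), (115, 79, 50), (113, 73, 46), (119, 80, 53), (116, 74, 44), (115, 75, 49), (112, 74, 48), (71, 52, 44), (36, 37
[... 677 characters left out ...]
5), (84, 58, 39), (50, 45, 40), (36, 37, 37), (36, 32, 34), (27, 23, 23), (26, 28, 27), (32, 34, 32), (29, 28, 29), (36, 36, 33), (32, 32, 34), (41, 39, 39), (38, 36, 33), (42, 38, 36), (84, 58, 40), (108, 74, 50), (108, 72, 46), (107, 73, 48), (107, 73, 51), (108, 74, 51), (112, 75, 51), (114, 76, 48)]
205 [(107, 71, 52), (105, 74, 50), (105, 72, 49), (108, 75, 52), (103, 68, 43), (105, 70, 47), (81, 55, 39), (49, 35, 31), (32, 34, 32), (64, 69, 68), (59, 65, 66), (61, 65, 65), (64, 68, 68), (63, 68, 69), (62, 70, 70), (64, 71, 68), (61, 65, 68), (36, 35, 34), (53, 38, 30), (65, 42, 29), (105, 71, 47), (108, 73, 49), (105, 70, 43), (107, 71, 46), (112, 76, 51), (112, 74, 47), (114, 80, 51)]
```

Call:
apply_moves([
  {"hand":-1,"delta_pos":[0,0,0],"yaw":0},
  {"hand":-1,"delta_pos":[0,0,0],"yaw":0},
  {"hand":-1,"delta_pos":[0,0,0],"yaw":0},
])

```text
clock: 22.58
position: [503.6, -311.4, 130.7]
ee_rot: [-0.186, 0.983, -0.0, 0.0]
contact_force: [0.5, -0.1, -2.0]
gripper_width: 30.5
grasp_force: 61.7
```

```bash
python3 well.py w13.png; python3 - <<'E'
from h import *
im=imaging.get_image('wrist');s=read_state()['position']
a=im['pixels'].astype(int)
col=lambda c:[(r,(a[r,c,2]-a[r,c,0]),a[r,c].sum()//3) for r in range(155,225,2)]
print(col(256))
x=np.array([np.cos(-2.768),np.sin(-2.768)]);y=np.array([x[1],-x[0]])
E=[]
for c in range(238,276,3):
    d=a[150:215,c,2]-a[150:215,c,0]; 
    r=150+np.where(d>30)[0].max()+.5
    v=a[int(r)+2:225,c].sum(1)/3; rs=int(r)+2+np.where(v>52)[0].min()
    W=atz(im,(r,c),42)[:2]-s[:2]; B=atz(im,(rs-.5,c),s[2]-66)[:2]-s[:2]
    E.append([c,r,rs,W@x,W@y,B@x,B@y])
E=np.array(E);print(np.round(E,1).tolist())
def fit(P):
    A=np.c_[2*P,np.ones(len(P))];t=np.linalg.lstsq(A,(P**2).sum(1),rcond=None)[0];return t[:2],np.sqrt(t[2]+t[:2]@t[:2])
print('well in tool',fit(E[:,3:5]),'slug',fit(E[2:-2,5:7]))
E
```

```text
22.6333 [ 503.55499483 -311.47128873  130.65901784] [-0.58077378 -0.25658325 -2.05577218] [-1.85816099e-01  9.82584526e-01 -7.84018295e-05  1.39867857e-04]
[(0.79, [208.5, 252.3], [505.2, -314.0])]
blue [ 188  140  134  100 4970]
slughole [255.39189189 291.83783784] [ 504.5 -312.   134.7]
[(155, np.int64(63), np.int64(84)), (157, np.int64(66), np.int64(81)), (159, np.int64(66), np.int64(80)), (161, np.int64(64), np.int64(80)), (163, np.int64(67), np.int64(79)), (165, np.int64(65), np.int64(79)), (167, np.int64(65), np.int64(78)), (169, np.int64(66), np.int64(81)), (171, np.int64(65), np.int64(81)), (173, np.int64(65), np.int64(79)), (175, np.int64(68), np.int64(79)), (177, np.int64(61), np.int64(73)), (179, np.int64(61), np.int64(72)), (181, np.int64(37), np.int64(59)), (183, np.int64(-2), np.int64(41)), (185, np.int64(1), np.int64(38)), (187, np.int64(2), np.int64(39)), (189, np.int64(0), np.int64(39)), (191, np.int64(-1), np.int64(39)), (193, np.int64(-2), np.int64(29)), (195, np.int64(6), np.int64(25)), (197, np.int64(3), np.int64(33)), (199, np.int64(-4), np.int64(48)), (201, np.
[... 468 characters left out ...]
 184.5, 204.0, 16.8, -10.5, 11.9, -9.6], [244.0, 183.5, 202.0, 17.5, -8.4, 13.2, -7.8], [247.0, 181.5, 201.0, 18.9, -6.4, 13.8, -5.9], [250.0, 182.5, 201.0, 18.2, -4.4, 13.8, -4.1], [253.0, 181.5, 200.0, 18.9, -2.4, 14.4, -2.3], [256.0, 181.5, 200.0, 18.9, -0.4, 14.4, -0.5], [259.0, 182.5, 200.0, 18.2, 1.6, 14.4, 1.3], [262.0, 182.5, 200.0, 18.1, 3.6, 14.4, 3.1], [265.0, 183.5, 201.0, 17.4, 5.6, 13.8, 5.0], [268.0, 185.5, 203.0, 16.0, 7.6, 12.5, 6.8], [271.0, 187.5, 205.0, 14.6, 9.6, 11.2, 8.6], [274.0, 190.5, 207.0, 12.5, 11.7, 9.9, 10.5]]
well in tool (array([ 1.32478327, -1.89959923]), np.float64(17.558070277944516)) slug (array([-0.52767682, -0.63854221]), np.float64(15.154882662206226))
```

Call:
apply_moves([
  {"hand":-1,"delta_pos":[1,-0.8,6],"yaw":0},
  {"hand":-1,"delta_pos":[1,-0.8,13],"yaw":0},
  {"hand":-1,"delta_pos":[1,-0.8,15],"yaw":0},
  {"hand":-1,"delta_pos":[1,-0.8,15],"yaw":0},
  {"hand":-1,"delta_pos":[1,-0.8,15],"yaw":0},
  {"hand":-1,"delta_pos":[1,-0.8,15],"yaw":0},
])

```text
clock: 23.23
position: [503.0, -312.7, 115.5]
ee_rot: [-0.186, 0.983, -0.0, 0.0]
contact_force: [-0.1, 0.5, -0.6]
gripper_width: 30.5
grasp_force: 61.7
```

```bash
python3 - <<'E'
from h import *
for i in range(3):
    imaging.get_image('wrist');s=read_state();print(s['clock'],s['position'],s['contact_force'])
E
```

```text
23.2833 [ 503.01557697 -312.63423429  115.62041902] [-0.71612488 -0.06610442 -1.79421804]
23.3333 [ 503.0493872  -312.62774174  115.71377586] [ 0.15338211 -0.20192027 -1.3599998 ]
23.3833 [ 503.01107169 -312.6290171   115.7201222 ] [-0.46720964 -0.31577599 -2.28510298]
```

Call:
apply_moves([
  {"hand":-1,"delta_pos":[0.9,-0.4,2],"yaw":0},
  {"hand":-1,"delta_pos":[0.9,-0.4,4],"yaw":0},
  {"hand":-1,"delta_pos":[0.9,-0.4,6],"yaw":0},
  {"hand":-1,"delta_pos":[0.9,-0.4,8],"yaw":0},
  {"hand":-1,"delta_pos":[0.9,-0.4,10],"yaw":0},
  {"hand":-1,"delta_pos":[0.9,-0.4,11],"yaw":0},
  {"hand":-1,"delta_pos":[0.9,-0.4,11],"yaw":0},
])

```text
clock: 23.97
position: [501.9, -313.2, 104.0]
ee_rot: [-0.186, 0.983, 0.0, -0.0]
contact_force: [-0.6, -0.0, -1.8]
gripper_width: 30.1
grasp_force: 61.7
```

Call:
apply_moves([
  {"hand":-1,"delta_pos":[0,0,2],"yaw":0},
  {"hand":-1,"delta_pos":[0,0,4],"yaw":0},
  {"hand":-1,"delta_pos":[0,0,5],"yaw":0},
  {"hand":-1,"delta_pos":[0,0,6],"yaw":0},
])

```text
clock: 24.3
position: [502.1, -313.2, 98.3]
ee_rot: [-0.186, 0.983, 0.0, -0.0]
contact_force: [-0.3, 0.2, -1.8]
gripper_width: 30.4
grasp_force: 61.7
```

Call:
apply_moves([
  {"hand":-1,"delta_pos":[0,0,1],"yaw":0},
  {"hand":-1,"delta_pos":[0,0,2],"yaw":0},
  {"hand":-1,"delta_pos":[0,0,3],"yaw":0},
  {"hand":-1,"delta_pos":[0,0,4],"yaw":0},
])

```text
clock: 24.63
position: [502.3, -313.3, 95.3]
ee_rot: [-0.186, 0.983, -0.0, 0.0]
contact_force: [-0.9, 2.5, 5.5]
gripper_width: 30.2
grasp_force: 62.5
```

Call:
apply_moves([
  {"hand":-1,"delta_pos":[0,0,0.7],"yaw":0},
  {"hand":-1,"delta_pos":[0,0,1.4],"yaw":0},
  {"hand":-1,"delta_pos":[0,0,2],"yaw":0},
])

```text
clock: 24.88
position: [502.3, -313.3, 93.7]
ee_rot: [-0.186, 0.983, -0.0, 0.0]
contact_force: [-1.7, 2.6, 5.7]
gripper_width: 30.6
grasp_force: 62.5
```

Sliding at about 7 N. Continue.

Call:
apply_moves([
  {"hand":-1,"delta_pos":[0,0,0.7],"yaw":0},
  {"hand":-1,"delta_pos":[0,0,1.4],"yaw":0},
  {"hand":-1,"delta_pos":[0,0,2],"yaw":0},
])

```text
clock: 25.13
position: [502.3, -313.3, 91.7]
ee_rot: [-0.186, 0.983, -0.0, 0.0]
contact_force: [-1.4, 1.5, 4.9]
gripper_width: 30.0
grasp_force: 62.5
```

Call:
apply_moves([
  {"hand":-1,"delta_pos":[0,0,0.5],"yaw":0},
  {"hand":-1,"delta_pos":[0,0,1],"yaw":0},
  {"hand":-1,"delta_pos":[0,0,1],"yaw":0},
])

```text
clock: 25.38
position: [502.3, -313.3, 90.6]
ee_rot: [-0.186, 0.983, -0.0, 0.0]
contact_force: [-1.2, 0.2, 4.9]
gripper_width: 30.5
grasp_force: 62.5
```

Call:
apply_moves([
  {"hand":-1,"delta_pos":[0,0,0.5],"yaw":0},
  {"hand":-1,"delta_pos":[0,0,1],"yaw":0},
  {"hand":-1,"delta_pos":[0,0,1],"yaw":0},
])

```text
clock: 25.63
position: [502.3, -313.3, 89.5]
ee_rot: [-0.186, 0.983, -0.0, 0.0]
contact_force: [-2.0, 0.6, 5.4]
gripper_width: 30.3
grasp_force: 62.4
```

Call:
apply_moves([
  {"hand":-1,"delta_pos":[0,0,0.5],"yaw":0},
  {"hand":-1,"delta_pos":[0,0,1],"yaw":0},
  {"hand":-1,"delta_pos":[0,0,1],"yaw":0},
])

```text
clock: 25.88
position: [502.3, -313.3, 88.4]
ee_rot: [-0.186, 0.983, -0.0, 0.0]
contact_force: [-1.9, 0.7, 5.6]
gripper_width: 30.6
grasp_force: 62.4
```

Call:
apply_moves([
  {"hand":-1,"delta_pos":[0,0,0.5],"yaw":0},
  {"hand":-1,"delta_pos":[0,0,1],"yaw":0},
  {"hand":-1,"delta_pos":[0,0,1],"yaw":0},
])

```text
clock: 26.13
position: [502.4, -313.3, 88.0]
ee_rot: [-0.186, 0.983, -0.0, 0.0]
contact_force: [-3.8, 2.2, 8.8]
gripper_width: 30.0
grasp_force: 62.8
```

Call:
apply_moves([
  {"hand":-1,"delta_pos":[0,0,0.4],"yaw":0},
  {"hand":-1,"delta_pos":[0,0,0.7],"yaw":0},
  {"hand":-1,"delta_pos":[0,0,0.7],"yaw":0},
])

```text
clock: 26.38
position: [502.4, -313.4, 87.8]
ee_rot: [-0.186, 0.983, -0.0, 0.0]
contact_force: [-3.5, 2.9, 10.8]
gripper_width: 30.3
grasp_force: 63.0
```

Call:
apply_moves([
  {"hand":-1,"delta_pos":[0,0,0.5],"yaw":0},
  {"hand":-1,"delta_pos":[0,0,0.9],"yaw":0},
  {"hand":-1,"delta_pos":[0,0,0.9],"yaw":0},
  {"hand":-1,"delta_pos":[0,0,0.9],"yaw":0},
])

```text
clock: 26.72
position: [502.5, -313.4, 87.5]
ee_rot: [-0.186, 0.982, -0.001, 0.0]
contact_force: [-3.0, 4.1, 13.2]
gripper_width: 30.7
grasp_force: 63.4
```

```bash
python3 - <<'E'
from h import *
for i in range(4):
    imaging.get_image('wrist');s=read_state();print(s['clock'],np.round(s['position'],2),s['contact_force'])
E
```

```text
26.7667 [ 502.52 -313.37   87.54] [-3.74213067  3.68120722 14.08870297]
26.8167 [ 502.49 -313.37   87.51] [-3.57152411  3.79635263 13.43166819]
26.8667 [ 502.47 -313.36   87.49] [-3.752677    3.95559951 13.80582698]
26.9167 [ 502.48 -313.39   87.49] [-3.57016323  3.52113641 13.80746331]
```

Call:
apply_moves([
  {"hand":-1,"delta_pos":[0,0,0.2],"yaw":0},
  {"hand":-1,"delta_pos":[0,0,0.2],"yaw":0},
  {"hand":-0.1,"delta_pos":[0,0,-1],"yaw":0},
  {"hand":0.4,"delta_pos":[0,0,-1],"yaw":0},
  {"hand":1,"delta_pos":[0,0,-1],"yaw":0},
  {"hand":1,"delta_pos":[0,0,-1],"yaw":0},
  {"hand":1,"delta_pos":[0,0,-1],"yaw":0},
  {"hand":1,"delta_pos":[0,0,-25],"yaw":0},
  {"hand":1,"delta_pos":[0,0,-60],"yaw":0},
  {"hand":1,"delta_pos":[0,0,-100],"yaw":0},
  {"hand":1,"delta_pos":[0,0,-130],"yaw":0},
  {"hand":1,"delta_pos":[0,0,-130],"yaw":0},
])

```text
clock: 27.92
position: [505.5, -315.0, 222.5]
ee_rot: [-0.186, 0.982, -0.004, 0.006]
contact_force: [1.0, -0.4, 1.3]
gripper_width: 85.3
grasp_force: 0.0
```

```bash
python3 - <<'E'
from h import *
I={c:imaging.get_image(c) for c in('scene','side','wrist')}
for c in I: save(I[c],c+'_end.png')
s=read_state();print(s['clock'],s['position'],s['contact_force'],s['gripper_width'])
for q,Xs in (('slug_a',[(502.5,-313.4,22),(555,58,51)]),('pan_right',[(555,58,51)])):
  for X in Xs:
    o=[]
    for c in I:
        p=proj(I[c],X)[0]
        L=sorted([(np.hypot(*(np.array(r['location'])-p)),r['location'],r['score']) for r in nets.pinpoint(c,q)],key=lambda t:t[0])
        if L: print(q,X,c,np.round(L[0][0],1),L[0][2])
        if L and L[0][0]<15: o.append((I[c],L[0][1]))
    if len(o)>1: print('  tri',np.round(tri(o),1))
E
```

```text
28.0667 [ 501.75314974 -312.97448347  214.33900266] [ 0.31571023  0.27777863 -0.33071322] 85.69465402125368
slug_a (502.5, -313.4, 22) scene 1.2 0.65
slug_a (502.5, -313.4, 22) side 3.6 0.81
  tri [ 505.  -319.8   18.9]
slug_a (555, 58, 51) scene 2.2 0.69
slug_a (555, 58, 51) side 2.6 0.57
  tri [561.1  51.5  49.2]
pan_right (555, 58, 51) scene 3.0 0.59
pan_right (555, 58, 51) side 1.1 0.55
  tri [550.5  60.2  46.5]
```

Call:
apply_moves([
  {"hand":1,"delta_pos":[0,0,0],"yaw":0},
  {"hand":1,"delta_pos":[0,0,0],"yaw":0},
  {"hand":1,"delta_pos":[0,0,0],"yaw":0},
  {"hand":1,"delta_pos":[0,0,0],"yaw":0},
  {"hand":1,"delta_pos":[0,0,0],"yaw":0},
  {"hand":1,"delta_pos":[0,0,0],"yaw":0},
])

```text
clock: 29.02
position: [502.1, -313.3, 214.9]
ee_rot: [-0.186, 0.983, -0.0, 0.0]
contact_force: [0.7, -0.2, 0.5]
gripper_width: 85.5
grasp_force: 0.0
```

```bash
python3 -c "
from bench import workorder
print(workorder.job_done())"
```

```text
the job is handed in; nothing more can be done
None
```

The slug whose side of the balance dropped is pressed home in the blue holder's well at about 15–16 N and released, the lighter slug stands in the right pan, and the job was handed in at about 29 s; no verdict came back.

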